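# Close the detergent dosing unit with its click-stop cap

## Task

Pick up the orange winged cap, set it gently over the square post of the white dosing unit so that it sits flat and fully down on the neck, and turn it clockwise (seen from above) until its ratchet clicks for the first time; stop there, before a second click. Let go of the cap and leave everything else on the counter where it is; do not ram the cap down, as the neck cracks under a hard push.

Things in the scene. Friction and masses are not known exactly. Their poses are not given: they have to be found in the camera images.
- cap_grip (a point): Grip point in the wing of the loose orange cap, on its axis, 44 mm above its underside. The wing stands upright on a ribbed disc (68 mm across, 20 mm high); it is 46 mm long, 14 mm thick and reaches from 20 to 62 mm above the underside. z is the cap's axis (up), x runs along the wing, y across its thickness.
- cap: The same orange cap, about 90 g, starting upright on the counter, near the blue lid and the cup; origin at the centre of its underside, axes as above. Its underside has a central square recess, 30 x 30 mm, 16 mm deep, sides parallel to x and y, so it fits the post in any of four quarter turns.
- post (a point): Square brass post in the middle of the dosing unit's neck: 28 x 28 mm, 14 mm high, the topmost 3 mm bevelled. This point is the centre of its foot, level with the top of the grey neck flange (80 mm across, 54 mm above the counter) on which the cap's underside rests when fully down. z is up; x and y are parallel to its sides and turn with it. The cap has about 0.15 rad of play on it.
- click_pin (a joint): Counting pin hidden inside the unit: it rises only 0.1 mm (0.000105) with every click, 0 at first, too little to be read, so the click must be felt. Turned clockwise from above, the post first runs with even drag (0.1 to 0.2 N m) for 0.2 to 2.0 rad to an unseen stop, different each time; then the ratchet winds up springily to about 0.3 N m and snaps over with a click every 0.52 rad, the torque falling to zero or below after each.
- doser: The white dosing unit, fixed; housing 150 x 150 mm, 48 mm high, with two 16 mm steel stubs sticking out 30 mm on its +x side; origin at the centre of its underside, straight below the post. Just at a click the ratchet may still stand on a tooth and fall back when let go; turned about 0.1 rad further it rests in its notch, well short of the next click.
- blue_lid: blue round lid with a stub knob, 60 mm across, 36 mm high, not part of the job; origin at its underside
- cup: clear plastic measuring cup, 64 mm across, 60 mm high, not part of the job; origin at its underside
- softener: blue bottle, 80 mm across, 210 mm high, not part of the job; origin at its underside
- bleach: white bottle with a yellow label and red cap, 84 mm across, 220 mm high, not part of the job; origin at its underside
- stain_jar: white jar with a green lid, 70 mm across, 90 mm high, not part of the job; origin at its underside
- brush: hand brush lying flat, not part of the job; origin at its underside, along its length
- token_stack: stack of brass tokens, 28 mm across, 20 mm high, not part of the job; origin at its underside
There are look-alikes about, which are no part of the job. Several things look just like the cap: the one meant starts farthest to the robot's right.

How it is judged:
By the outcome, as a careful person would: the job done as asked, in the order asked, and still so for the second after the job is handed in, with the robot touching nothing.
It also fails if it takes over 70 s, if anything falls off the work surface, if the arm or the gripper's body presses on something with over 40 N, if the wrist force passes 120 N, or if a joint passes its speed limit or range.

## Robot

A 6-joint arm with a two-finger parallel gripper is mounted at the origin on the work surface. World frame = base frame: x ahead of the robot, y to its left, z up, the work surface at z = 0. Lengths are in m, angles in rad, forces in N, time in s.
With the tool pointing down it reaches from about 0.25 to 0.8 m from the base axis. Payload 8.5 kg.
Tool frame: the origin (TCP) lies midway between the tips of the shut fingers; the grasp point (between the pads) lies 19 mm behind it; z points along the fingers, y is the direction in which the jaws open and shut (so a half turn about z gives the same grasp; the last joint's range is limited). The gripper opens to 85 mm and grips with 20 to 120 N. Pads are 22 mm wide; open, the fingers measure 114 mm over their backs; the gripper's body (76 mm by 85 mm) begins 54 mm behind the grasp point. The pads swing forward as they close: fully open they stand 13 mm farther back than shut.
Start: joints at [-1.274, 0.238, -0.013, 1.319, 0, 1.571], TCP at [0.154, -0.502, 0.231] pointing down, gripper open.
Joint ranges: [-2.66, 2.66], [-1.03, 1.9], [-1.14, 1.46], [-1.82, 2.27], [-1.45, 1.34], [-3.14, 3.14]. Speed limits (rad/s): [2.22, 2.22, 2.79, 3.14, 3.14, 3.14].

## Interface

Orientations are given as a 3x3 rotation matrix whose columns are the frame's x, y, z axes.
In Python, from plant import ctrl gives the robot as it stands.
- The arm moves only by the tool drive_tool, never from a script. Its argument "rows" is a list that holds one entry, the list of rows, each a list of 5 numbers: the shift along the tool's x, y, z in mm, then the turn about the tool's z in rad, then the finger opening in mm, from 0 to 85.4. In form: [[[dx, dy, dz, turn, fingers], ...]]. A call has 1 to 8 rows; each row is the pose to reach, as a shift and turn from the pose commanded when the call began, along the tool's axes at that moment; what a row does not reach only later rows make up. A row lasts 1/12 s, in which the tool goes at most 41.7 mm and 7.16 degrees, less where a joint would pass 70% of its speed; a pose out of reach is approached as far as the arm can. A call with a gripper value outside its range is refused whole. The fingers move at their own pace and stop on an object; "force" is the grip in N (left out, the last holds). Time passes only in rows, so rows that repeat a pose let the fingers close. It gives the time, the measured TCP pose, the force and the opening at its end, in the units of the state.
- ctrl.sense(): the state, without advancing time (a new reading comes with each control period).
- ctrl.capture(name): name is "side" or "top"; returns a dict with "image" (400x640x3 uint8, blue, green, red), "fx", "fy", "cx", "cy" (pixels), "k1" (the pictures are not rectified: a ray, as slopes to the right and down, at radius r is drawn at 1 + k1 r^2 times it, then the intrinsics apply), "cam_to_world" (4x4, takes a point from camera to world coordinates). Camera axes: x right, y down, z forward; pixel columns grow to the right and rows downward; lengths in m; the calibration is good to about 2 mm. A picture is of the moment at which its call begins. There is no depth.
- ctrl.sign_off(): hands the job in, once; it reports no verdict.
The state is a dict: "t": time; "joint_pos": joint angles; "qd": joint speeds; "tau": joint torques, N m; "ee_pos": TCP position; "tool_rot": TCP orientation; "force": force on the tool from outside, world axes, zero at the start; "moment": the same for the moment, N m; "gripper_width": finger opening in m.
Only numpy, scipy, OpenCV 4.12 (cv2) and the standard library are available. Lean on these libraries where they do the work, as an engineer would, in place of code of your own. Each camera call takes 0.05 s, during which the arm holds its last target. There are 200 camera calls.

## Working session

There is one attempt and no reset: what is moved stays moved. The work goes in short steps, Python scripts to look and compute and a tool call to move; the robot and the scene stay as the last step left them, time stands still between calls to the robot, and variables do not carry over. Pictures are saved under pics/ and viewed, about 8 in all and at most 12, crops included, and the job is handed in when it is done.

Besides the shell and the picture viewer there is one more tool, called as name(argument=value, ...) on one line, values as JSON. drive_tool: Moves the arm, as the interface text tells. Its arguments: {"type":"object","properties":{"rows":{"type":"array","items":{"type":"array","items":{"type":"array","items":{"type":"number"}}}},"force":{"type":"number"}},"required":["rows"]}

```bash
mkdir -p pics
cat > h.py <<'E'
import numpy as np, cv2
from plant import ctrl
def pix2w(c,u,v,z):
    K=np.array([[c['fx'],0,c['cx']],[0,c['fy'],c['cy']],[0,0,1.]])
    d=((u-c['cx'])/c['fx'],(v-c['cy'])/c['fy']); x,y=d
    for _ in range(50):
        s=1+c['k1']*(x*x+y*y); x,y=d[0]/s,d[1]/s
    T=np.array(c['cam_to_world']); r=T[:3,:3]@[x,y,1]; o=T[:3,3]
    return o+r*(z-o[2])/r[2]
def w2pix(c,p):
    T=np.array(c['cam_to_world']); q=T[:3,:3].T@(np.array(p)-T[:3,3]); x,y=q[:2]/q[2]
    s=1+c['k1']*(x*x+y*y); return np.array([c['fx']*x*s+c['cx'],c['fy']*y*s+c['cy']])
def crop(img,name,u0,u1,v0,v1,k):
    cv2.imwrite('pics/'+name,cv2.resize(img[v0:v1,u0:u1],None,fx=k,fy=k,interpolation=cv2.INTER_CUBIC))
E
python3 - <<'E'
from h import *
import pickle
for n in('top','side'):
    c=ctrl.capture(n); pickle.dump(c,open(n+'0.pkl','wb')); cv2.imwrite(f'pics/{n}0.png',c['image'])
    print(n,c['fx'],c['cx'],c['cy'],c['k1'],np.round(c['cam_to_world'],3).tolist())
s=ctrl.sense();print(s['t'],s['ee_pos'],s['tool_rot'],s['force'],s['gripper_width'])
E
```

```text
top 372.963278851167 325.64734233523154 199.80574085104595 -0.055745908010591476 [[0.034, -0.979, 0.202, 0.218], [-0.999, -0.032, 0.01, 0.012], [-0.003, -0.203, -0.979, 1.334], [0.0, 0.0, 0.0, 1.0]]
side 401.43722430305746 321.70159682447974 205.89556364849764 -0.0033432908158034197 [[0.722, -0.35, 0.598, -0.154], [-0.692, -0.359, 0.626, -0.63], [-0.004, -0.865, -0.501, 0.59], [0.0, 0.0, 0.0, 1.0]]
0.1 [ 0.15341184 -0.50170809  0.23074453] [[ 9.56291742e-01  2.92414010e-01 -3.88082165e-04]
 [ 2.92414267e-01 -9.56290954e-01  1.22820892e-03]
 [-1.19739680e-05 -1.28800681e-03 -9.99999170e-01]] [-0.31675155  0.34833498  0.11141045] 0.0853962338321539
```

View pics/top0.png

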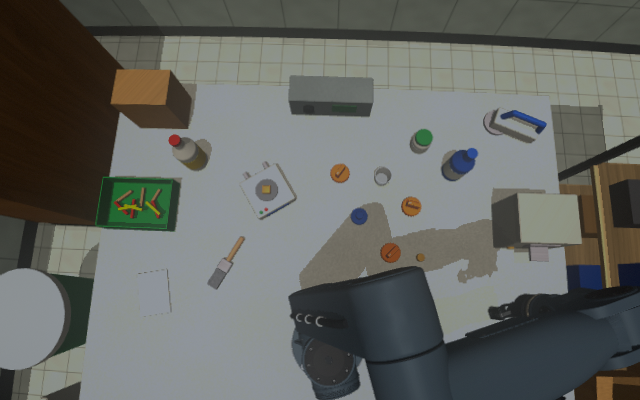

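View pics/side0.png

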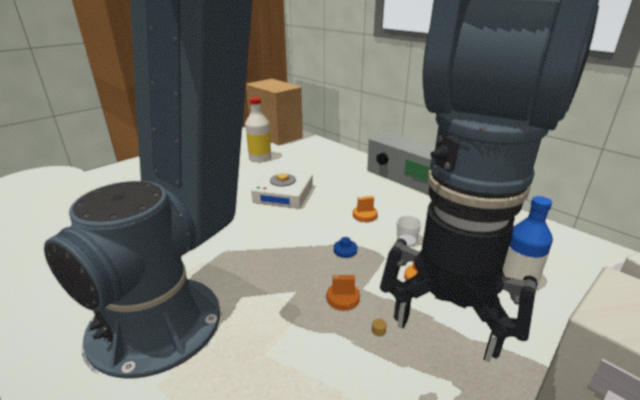

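The top view shows three orange caps at about (340,173), (411,206) and (390,252). The rightmost is at (411,206), close to the cup at (382,176). The dosing unit is at (267,189). The side view shows the same layout and no further caps. I'll enlarge both areas.

Run:
```python
from h import *
import pickle
c=pickle.load(open('top0.pkl','rb'));im=c['image']
a=cv2.resize(im[180:235,380:440],None,fx=6.5,fy=6.5,interpolation=cv2.INTER_CUBIC)
b=cv2.resize(im[155:225,232:302],None,fx=5.5,fy=5.5,interpolation=cv2.INTER_CUBIC)
H=max(a.shape[0],b.shape[0]);o=np.zeros((H,780,3),np.uint8);o[:a.shape[0],:390]=a;o[:b.shape[0],392:392+b.shape[1]]=b[:,:388]
cv2.imwrite('pics/crop0.png',o)
for n,u,v in(('A',340,173),('B',411,206),('C',390,252)): print(n,pix2w(c,u,v,.02))
print('post',pix2w(c,267,189,.068),'lid',pix2w(c,359,216,.02),'cup',pix2w(c,382,176,.03),'tok',pix2w(c,420,257,.02))
# segment cap B orange
hsv=cv2.cvtColor(im,cv2.COLOR_BGR2HSV)
m=cv2.inRange(hsv,(5,120,60),(22,255,255)); m[:, :380]=0;m[:,440:]=0;m[:180]=0;m[230:]=0
print('B blob',cv2.moments(m,True)['m00'],cv2.boundingRect(m))
```

```text
A [ 0.59157711 -0.02344234  0.02      ]
B [ 0.47733637 -0.28168957  0.02      ]
C [ 0.31072673 -0.20605117  0.02      ]
post [0.51175607 0.23118218 0.068     ] lid [ 0.4349053  -0.09527855  0.02      ] cup [ 0.58258415 -0.17552172  0.03      ] tok [ 0.2964824  -0.31142581  0.02      ]
B blob 271.0 (402, 197, 19, 19)
```

View pics/crop0.png

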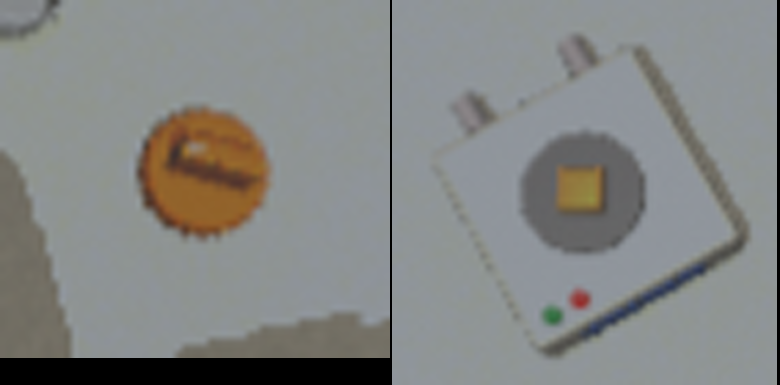

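The crop shows the target cap's disc centred near pixel (410.8,206.0), with its wing running about 20° below rightward. The post is near (265.8,189.1), with its sides almost parallel to the image axes. I'll refine these with a model fit in the images.

```bash
cat > fit.py <<'E'
from h import *
from scipy.optimize import least_squares
def blob(c,lo,hi,u0,u1,v0,v1):
    hsv=cv2.cvtColor(c['image'],cv2.COLOR_BGR2HSV); m=np.zeros(hsv.shape[:2],np.uint8)
    m[v0:v1,u0:u1]=cv2.inRange(hsv,lo,hi)[v0:v1,u0:u1]
    n,l,s,_=cv2.connectedComponentsWithStats(m); 
    k=1+np.argmax(s[1:,4]); return (l==k).astype(np.uint8)
def circ_hull(c,m,zs,r,drop=True):
    """silhouette of vertical cylinder (z range zs, radius r): fit centre to mask by IoU-ish moments of hull"""
    t=np.linspace(0,2*np.pi,60)[:-1]
    hull=cv2.convexHull(cv2.findContours(m,0,1)[0][0]); 
    M=cv2.moments(m,True); g=np.array([M['m10'],M['m01']])/M['m00']
    def cen(p):
        P=np.array([w2pix(c,(p[0]+r*np.cos(a),p[1]+r*np.sin(a),z)) for z in zs for a in t])
        h=cv2.convexHull((P).astype(np.float32)); q=cv2.moments(h); return np.array([q['m10'],q['m01']])/q['m00'],q['m00']
    p0=pix2w(c,*g,zs[-1])[:2]
    s=least_squares(lambda p:cen(p)[0]-g,p0,diff_step=1e-3)
    return s.x,M['m00'],cen(s.x)[1]
E
python3 - <<'E'
from fit import *
import pickle
for n,bB,bD in(('top',(395,428,190,222),(235,300,158,222)),('side',None,(250,320,160,210))):
    c=pickle.load(open(n+'0.pkl','rb'))
    if bB:
        m=blob(c,(5,100,40),(25,255,255),*bB); m=cv2.morphologyEx(m,cv2.MORPH_CLOSE,np.ones((5,5)))
        print(n,'cap disc (blob area, model area)',circ_hull(c,m,(0,.02),.034))
    im=c['image'].astype(int); 
    hsv=cv2.cvtColor(c['image'],cv2.COLOR_BGR2HSV)
    u,v=(266,189) if n=='top' else (282,179)
    print('hsv row',hsv[v,u-16:u+17:2].tolist())
    print('hsv col',hsv[v-14:v+15:2,u].tolist())
E
```

```text
top cap disc (blob area, model area) (array([ 0.47878758, -0.28330513]), 288.0, 300.67819303809665)
hsv row [[105, 20, 156], [108, 20, 156], [105, 20, 156], [135, 5, 104], [120, 3, 100], [120, 3, 100], [18, 118, 136], [21, 146, 145], [23, 143, 146], [25, 141, 145], [17, 84, 91], [135, 5, 101], [135, 5, 101], [120, 3, 101], [106, 19, 146], [108, 20, 156], [105, 20, 155]]
hsv col [[108, 20, 156], [106, 21, 156], [108, 11, 115], [120, 3, 100], [105, 5, 100], [16, 81, 110], [21, 147, 144], [23, 143, 146], [24, 139, 145], [19, 84, 100], [150, 3, 101], [0, 0, 101], [90, 3, 101], [107, 16, 140], [106, 21, 156]]
hsv row [[36, 12, 218], [42, 12, 214], [34, 11, 169], [20, 6, 138], [30, 5, 140], [16, 39, 138], [18, 106, 135], [18, 147, 142], [18, 154, 142], [19, 156, 118], [18, 102, 113], [15, 43, 120], [18, 9, 136], [18, 9, 140], [8, 7, 140], [38, 14, 198], [36, 12, 218]]
hsv col [[43, 14, 218], [40, 11, 218], [38, 9, 217], [33, 14, 214], [19, 77, 214], [21, 142, 214], [20, 145, 201], [18, 154, 142], [17, 67, 126], [10, 11, 137], [38, 8, 121], [36, 13, 197], [41, 13, 219], [41, 13, 219], [30, 14, 207]]
```

Run:
```python
from fit import *
import pickle
for n,b,py in(('top',(244,288,168,210),(256,277,180,200)),('side',(262,300,165,190),(270,296,168,188))):
    c=pickle.load(open(n+'0.pkl','rb'))
    m=blob(c,(0,0,70),(179,255,125 if n=='top' else 175),*b)
    h=cv2.convexHull(cv2.findContours(m,0,1)[0][0]); mm=np.zeros_like(m); cv2.fillConvexPoly(mm,h,1)
    if n=='top': print(n,'flange',circ_hull(c,mm,(.050,.054),.04), cv2.boundingRect(mm))
    big=dict(c); k=8
    y=blob(c,(12,60,80),(32,255,255),*py)
    r=cv2.minAreaRect(cv2.findContours(y,0,1)[0][0]); print(n,'post rect',r,'area',y.sum())
    if n=='top':
        M=cv2.moments(y,True); g=(M['m10']/M['m00'],M['m01']/M['m00']); print('post c',g,pix2w(c,*g,.066))
        box=cv2.boxPoints(r); print('corners w',[np.round(pix2w(c,*p,.068)[:2],4).tolist() for p in box])
        # soft-edge yaw: saturation-weighted upsample
    hsv=cv2.cvtColor(c['image'],cv2.COLOR_BGR2HSV)
    S=cv2.resize(hsv[py[2]:py[3],py[0]:py[1],1],None,fx=10,fy=10,interpolation=cv2.INTER_CUBIC)
    t=(S>75).astype(np.uint8); q=cv2.findContours(t,0,1)[0]; q=max(q,key=cv2.contourArea); r=cv2.minAreaRect(q)
    bx=(cv2.boxPoints(r)+.5)/10-.5+[py[0],py[2]]
    print('fine',np.round(bx,2).tolist(),[np.round(pix2w(c,*p,.067)[:2],4).tolist() for p in bx])
c=pickle.load(open('top0.pkl','rb'))
hsv=cv2.cvtColor(c['image'],cv2.COLOR_BGR2HSV)
print(hsv[197:217,401:421,2])
s=c['image']; 
crop(s,'wing.png',398,426,192,220,20)
c=pickle.load(open('side0.pkl','rb'));
```

```text
top flange (array([0.513213  , 0.23572505]), 401.0, 396.42692116461694) (256, 179, 22, 22)
top post rect ((266.0, 189.0), (8.0, 8.0), 90.0) area 77
post c (265.8961038961039, 188.9090909090909) [0.51242026 0.23542312 0.066     ]
corners w [[0.5256, 0.2497], [0.5265, 0.2216], [0.4978, 0.2198], [0.4969, 0.2477]]
fine [[261.45, 184.75], [270.05, 184.75], [270.05, 193.05], [261.45, 193.05]] [[0.5266, 0.2519], [0.5276, 0.2217], [0.4978, 0.2197], [0.4969, 0.2498]]
side post rect ((282.0500183105469, 176.85000610351562), (12.016654968261719, 7.905693531036377), 18.434947967529297) area 82
fine [[275.21, 175.13], [286.82, 171.26], [289.24, 178.52], [277.63, 182.39]] [[0.4972, 0.2526], [0.5395, 0.2493], [0.5125, 0.2054], [0.4722, 0.2094]]
[[151 148 148 150 147 121 128 115 134 134 136 141 138 132 129 143 148 148
  148 149]
 [148 149 148 124 116 122 137 138 143 145 145 145 143 140 136 140 141 148
  148 149]
 [148 148 123 118 129 140 132 134 145 146 145 145 146 146 144 142 140 141
  148 150]
 [148 147 109 122 143 133 126 120 141 129 126 134 146 145 145 146 143 141
  142 151]
 [147 109 135 137 14
[... 640 characters left out ...]
  91 114
  135 142]
 [126  89 122 145 145 145 145 145 145 145 145 145 140 140 135 130 121 139
  144 144]
 [140  89  99 146 146 145 145 145 146 145 145 145 145 146 145 144 141 145
  145 144]
 [147  94  88 125 145 146 145 145 145 146 145 145 146 145 146 146 145 145
  140 134]
 [147 131 113  97 135 146 145 145 145 146 146 145 145 145 145 146 146 145
  141 143]
 [148 149 140 109 101 125 146 145 145 145 145 146 145 146 145 143 128 136
  148 148]
 [147 147 149 134  91  93 124 118 136 146 145 145 145 145 134 135 138 140
  150 149]
 [148 148 148 149 134 130 119  91 121 115 120 122 116 143 132 140 145 150
  151 149]
 [148 148 148 148 148 147 139 117 135 121 115 135 120 143 143 148 148 149
  149 148]]
```

View pics/wing.png

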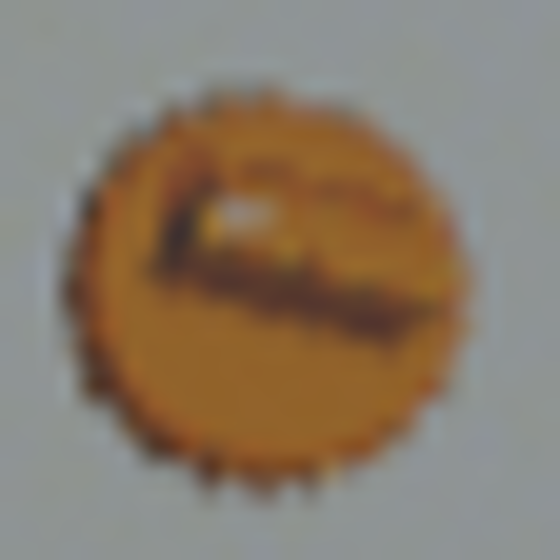

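The enlarged crop shows the wing's edges sloping about 15° down to the right, for example (200,245) to (430,300). That puts the wing line at about 77° in world yaw, with the cap at (0.479, −0.283) and the post at about (0.513, 0.2355). I'll move over the cap and turn counter-clockwise, so the wrist has room later for the clockwise turn.

drive_tool(rows=[[[375,-114,0,-1.0,85],[375,-114,0,-1.0,85],[375,-114,0,-1.0,85],[375,-114,0,-1.0,85],[375,-114,0,-1.0,85],[375,-114,0,-1.0,85],[375,-114,0,-1.0,85],[375,-114,0,-1.0,85]]])

```text
t: 0.77
ee_pos: [0.4315, -0.3144, 0.2311]
tool_rot: [[0.265, 0.964, -0.0], [0.964, -0.265, 0.0], [0.0, -0.0, -1.0]]
force: [0.6, -1.5, 0.7]
gripper_width: 0.0851
```

drive_tool(rows=[[[43,37,0,-1.0,85],[43,37,0,-1.0,85],[43,37,0,-1.0,85],[43,37,0,-1.0,85],[43,37,0,-1.0,85],[43,37,0,-1.0,85],[43,37,0,-1.0,85],[43,37,0,-1.0,85]]])

```text
t: 1.43
ee_pos: [0.4773, -0.2845, 0.2309]
tool_rot: [[-0.669, 0.744, -0.001], [0.744, 0.669, 0.001], [0.001, -0.0, -1.0]]
force: [-0.1, 0.4, 0.2]
gripper_width: 0.0853
```

drive_tool(rows=[[[0,0,0,-1.0,85],[0,0,0,-1.0,85],[0,0,0,-1.0,85],[0,0,0,-1.0,85],[0,0,0,-1.0,85],[0,0,0,-1.0,85],[0,0,0,-1.0,85],[0,0,0,-1.0,85]]])

```text
t: 2.1
ee_pos: [0.4772, -0.2845, 0.2309]
tool_rot: [[-0.987, -0.161, -0.001], [-0.161, 0.987, 0.001], [0.001, 0.001, -1.0]]
force: [-0.1, 0.0, 0.3]
gripper_width: 0.0848
```

drive_tool(rows=[[[0,0,0,-1.0,85],[0,0,0,-1.0,85],[0,0,0,-1.0,85],[0,0,0,-1.0,85],[0,0,0,-1.0,85],[0,0,0,-1.0,85],[0,0,0,-1.0,85],[0,0,0,-1.0,85]]])

```text
t: 2.77
ee_pos: [0.4772, -0.2845, 0.2309]
tool_rot: [[-0.398, -0.917, -0.001], [-0.917, 0.398, 0.001], [-0.0, 0.001, -1.0]]
force: [0.2, -0.6, -0.6]
gripper_width: 0.0851
```

Run:
```python
from h import *
c=ctrl.capture('side'); s=ctrl.sense(); R=np.array(s['tool_rot'])
print(s['t'],s['ee_pos'],np.round(s['joint_pos'],3),'y angle',np.degrees(np.arctan2(R[1,1],R[0,1])))
p=w2pix(c,(.479,-.283,.02)); print(p)
u,v=p.astype(int); v0=max(0,v-110); crop(c['image'],'s1.png',u-80,u+80,v0,min(400,v0+150),4)
print(u-80,v0)
```

```text
2.8167 [ 0.47720888 -0.28454682  0.2308937 ] [-0.538  0.292  0.06   1.34   0.    -1.708] y angle 157.07458667219737
[421.20345382 272.8740144 ]
341 162
```

View pics/s1.png

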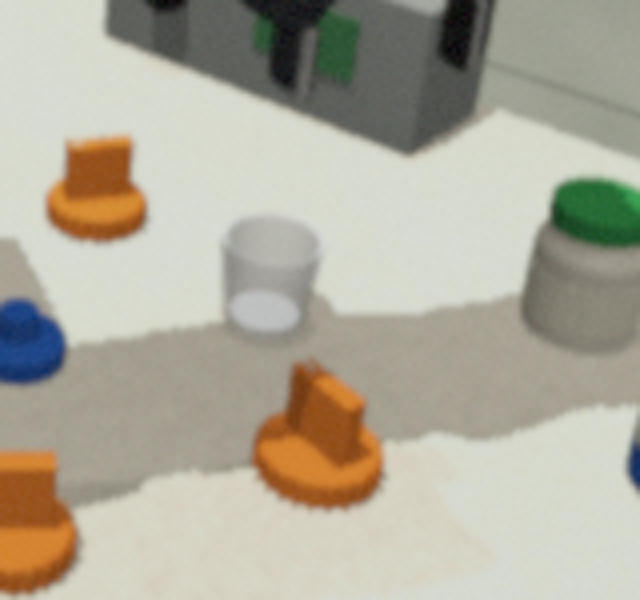

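The side view clearly shows the target cap at full-image pixel (421,278): disc edges at crop columns 254 and 383, wing top from about (300,362) to (363,407). I'll fit the full cap silhouette (x, y, yaw) in this view and the top view.

```bash
cat > capfit.py <<'E'
from fit import *
from scipy.optimize import minimize
t=np.linspace(0,2*np.pi,61)[:-1]
DISC=np.array([(.034*np.cos(a),.034*np.sin(a),z) for z in (0,.02) for a in t])
WING=np.array([(x,y,z) for x in(-.023,.023) for y in(-.007,.007) for z in(.02,.062)])
def render(c,p,box,parts,z0=0,k=6):
    u0,u1,v0,v1=box; m=np.zeros(((v1-v0)*k,(u1-u0)*k),np.uint8); ca,sa=np.cos(p[2]),np.sin(p[2])
    for P in parts:
        W=P@np.array([[ca,sa,0],[-sa,ca,0],[0,0,1]])+[p[0],p[1],z0]
        q=(np.array([w2pix(c,w) for w in W])-[u0,v0]+.5)*k-.5
        cv2.fillConvexPoly(m,cv2.convexHull(np.round(q).astype(np.int32)),1)
    return cv2.resize(m.astype(np.float32),(u1-u0,v1-v0),interpolation=cv2.INTER_AREA)
def fitmask(c,m,box,parts,p0,z0=0):
    u0,u1,v0,v1=box; M=m[v0:v1,u0:u1].astype(np.float32)
    f=lambda p:np.square(render(c,p,box,parts,z0)-M).sum()
    S=np.array([p0,np.add(p0,(.004,0,0)),np.add(p0,(0,.004,0)),np.add(p0,(0,0,.1))])
    r=minimize(f,p0,method='Nelder-Mead',options=dict(initial_simplex=S,xatol=1e-4,fatol=.05)); return r.x,r.fun,M.sum()
E
python3 - <<'E'
from capfit import *
import pickle
c=ctrl.capture('side'); pickle.dump(c,open('side1.pkl','wb'))
box=(398,444,245,295)
m=blob(c,(3,110,60),(22,255,255),*box)
for y in(1.2,1.35,1.5): print('side',fitmask(c,m,box,(DISC,WING),(.479,-.283,y)))
c=pickle.load(open('top0.pkl','rb')); box=(395,428,190,222)
m=blob(c,(5,100,40),(25,255,255),*box); m=cv2.morphologyEx(m,cv2.MORPH_CLOSE,np.ones((5,5)))
print('top',fitmask(c,m,box,(DISC,WING),(.479,-.283,1.34)))
E
```

```text
side (array([ 0.48154178, -0.27933288,  1.16001557]), np.float64(61.55169677734375), np.float32(810.0))
side (array([ 0.48197255, -0.27906709,  1.15757309]), np.float64(61.52623748779297), np.float32(810.0))
side (array([ 0.48194533, -0.27897627,  1.15448432]), np.float64(61.564815521240234), np.float32(810.0))
top (array([ 0.47894993, -0.28311854,  1.31769683]), np.float64(12.032407760620117), np.float32(288.0))
```

Run:
```python
from capfit import *
import pickle
c=pickle.load(open('side1.pkl','rb')); im=c['image']; u0,v0,k=396,243,8
S=cv2.resize(im[v0:v0+52,u0:u0+50],None,fx=k,fy=k,interpolation=cv2.INTER_CUBIC); out=[]
for p in((.4819,-.2790,1.157),(.4795,-.282,1.32)):
    A=S.copy(); ca,sa=np.cos(p[2]),np.sin(p[2])
    g=lambda w:tuple(np.round((w2pix(c,(p[0]+ca*w[0]-sa*w[1],p[1]+sa*w[0]+ca*w[1],w[2]))-[u0,v0]+.5)*k-.5).astype(int).tolist())
    for z in(.0,.02): cv2.polylines(A,[np.array([g((.034*np.cos(a),.034*np.sin(a),z)) for a in t])],True,(255,0,0),1)
    for i in range(8):
        for j in range(i):
            if (WING[i]!=WING[j]).sum()==1: cv2.line(A,g(WING[i]),g(WING[j]),(0,255,0),1)
    out.append(A)
cv2.imwrite('pics/ov.png',np.hstack(out)[:, :800])
```

```text
(no output)
```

View pics/ov.png

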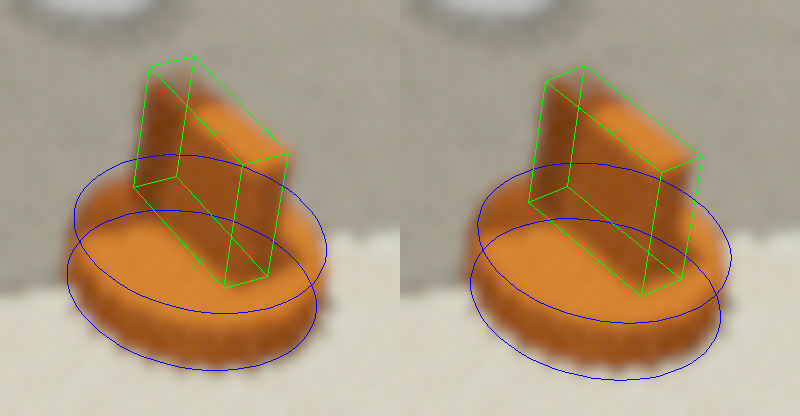

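The overlays show the disc agreeing to about 2 mm. The wing yaw lies between the two fits, at about 1.28 rad, and closing the pads will square it. I'll use (0.480, −0.2815) and descend.

drive_tool(rows=[[[-4,-1,30,-0.11,85],[-4,-1,60,-0.11,85],[-4,-1,90,-0.11,85],[-4,-1,120,-0.11,85],[-4,-1,150,-0.11,85],[-4,-1,175,-0.11,85],[-4,-1,195,-0.11,85],[-4,-1,206,-0.11,85]]])

```text
t: 3.53
ee_pos: [0.4785, -0.2805, 0.0225]
tool_rot: [[-0.306, -0.952, -0.003], [-0.952, 0.306, 0.002], [-0.001, 0.004, -1.0]]
force: [-0.5, 0.3, 0.3]
gripper_width: 0.085
```

drive_tool(rows=[[[0,0,0,0,30],[0,0,0,0,30],[0,0,0,0,20],[0,0,0,0,20],[0,0,0,0,5],[0,0,0,0,5],[0,0,0,0,5],[0,0,0,0,5]]], force=25)

```text
t: 4.2
ee_pos: [0.4804, -0.2817, 0.0262]
tool_rot: [[-0.301, -0.954, 0.001], [-0.954, 0.301, -0.001], [0.0, -0.001, -1.0]]
force: [-0.9, 1.1, 6.7]
gripper_width: 0.0138
```

Gripped: the opening is 13.8 mm against the 14 mm wing. I'll firm up the grip and lift.

drive_tool(rows=[[[0,0,-1,0,5],[0,0,-2,0,5],[0,0,-2,0,5],[0,0,-15,0,5],[0,0,-40,0,5],[0,0,-70,0,5],[0,0,-95,0,5],[0,0,-110,0,5]]], force=60)

```text
t: 4.87
ee_pos: [0.4806, -0.2818, 0.1379]
tool_rot: [[-0.301, -0.954, 0.002], [-0.954, 0.301, -0.001], [0.0, -0.002, -1.0]]
force: [0.6, -0.4, -1.9]
gripper_width: 0.0134
```

Run:
```python
from h import *
import pickle
s=ctrl.sense(); R=np.array(s['tool_rot'])
print(s['t'],s['ee_pos'],np.round(s['joint_pos'],3),s['force'],s['moment'],s['gripper_width'],np.arctan2(R[1,1],R[0,1]))
```

```text
4.8667 [ 0.48060959 -0.28177271  0.13791103] [-0.53   0.337 -0.119  1.113  0.    -1.795] [ 0.56823207 -0.3638081  -1.91579117] [-0.02190289 -0.00872084  0.00653568] 0.013385602582989431 2.8359270210238208
```

Run:
```python
from capfit import *
import pickle
B=np.array([(x,y,z) for h,z in((.014,.054),(.014,.065),(.012,.068)) for x in(-h,h) for y in(-h,h)])
F=np.array([(.04*np.cos(a),.04*np.sin(a),z) for z in (.048,.054) for a in t])
for n,box,lo in(('top',(254,279,178,201),(12,60,80)),('side',(266,300,164,192),(12,60,80))):
    c=ctrl.capture(n); pickle.dump(c,open(n+'2.pkl','wb'))
    hsv=cv2.cvtColor(c['image'],cv2.COLOR_BGR2HSV)
    S=np.clip((hsv[...,1].astype(float)-15)/(120-15),0,1)  # soft mask by saturation
    u0,u1,v0,v1=box
    if n=='top': pp=(250,284,172,206)
    best=[]
    for y0 in(-.5,-.25,0,.25,.5):
        best.append(fitmask(c,S,box,(B,),(.513,.2355,y0)))
    for b in sorted(best,key=lambda b:b[1])[:3]: print(n,np.round(b[0],4),round(float(b[1]),2))
    V=c['image'].astype(int); big={'top':(248,286,172,210),'side':(256,306,164,200)}[n]
    m=blob(c,(0,0,60),(179,255,128 if n=='top' else 170),*big)|((S>.3)&(c['image'][...,0]<200)).astype(np.uint8)
    mm=np.zeros_like(m); mm[big[2]:big[3],big[0]:big[1]]=m[big[2]:big[3],big[0]:big[1]]
    print('flange',fitmask(c,mm,big,(F,) if n=='top' else (F,B),(.513,.2355,0)))
# doser->tool
```

```text
top [0.5137 0.2368 0.0414] 0.84
top [0.5137 0.2368 0.0448] 0.84
top [ 0.5139  0.2368 -0.0086] 0.93
flange (array([ 0.5126062 ,  0.23541895, -0.04097475]), np.float64(41.462188720703125), np.float32(401.0))
side [ 0.5137  0.2399 -0.0357] 3.39
side [ 0.5137  0.2403 -0.054 ] 3.6
side [0.5135 0.2408 0.1743] 3.83
flange (array([ 0.53605217,  0.2651849 , -0.48936302]), np.float64(480.21295166015625), np.float32(388.0))
```

The held cap now sits in the fingers with about 1 N of load. The post fits agree on about (0.5137, 0.2368) with yaw about 0; the side view carries a few mm of bias. I'll move over the post with the underside at about 0.11 m.

drive_tool(rows=[[[-505,125,0,-0.31,5],[-505,125,0,-0.31,5],[-505,125,0,-0.31,5],[-505,125,0,-0.31,5],[-505,125,0,-0.31,5],[-505,125,0,-0.31,5],[-505,125,0,-0.31,5],[-505,125,0,-0.31,5]]])

```text
t: 5.63
ee_pos: [0.4999, 0.0532, 0.134]
tool_rot: [[0.004, -1.0, -0.002], [-1.0, -0.004, -0.0], [0.0, 0.002, -1.0]]
force: [0.9, -0.8, -0.9]
gripper_width: 0.0132
```

drive_tool(rows=[[[-40,-3,0,0,5],[-80,-6,0,0,5],[-120,-9,0,0,5],[-150,-11,0,0,5],[-170,-13,0,0,5],[-180,-13,0,0,5],[-180,-13,0,0,5],[-180,-13,0,0,5]]])

```text
t: 6.3
ee_pos: [0.5124, 0.2309, 0.1342]
tool_rot: [[0.005, -1.0, -0.002], [-1.0, -0.005, -0.001], [0.001, 0.002, -1.0]]
force: [-0.4, -1.3, -0.8]
gripper_width: 0.0134
```

```bash
cat > meas.py <<'E'
from capfit import *
import pickle,sys
n=sys.argv[1]
c=ctrl.capture('side'); pickle.dump(c,open(n+'.pkl','wb')); s=ctrl.sense(); R=np.array(s['tool_rot']); e=s['ee_pos']
print(s['t'],e,np.round(s['joint_pos'],3),'yaw',np.arctan2(R[1,1],R[0,1])-np.pi,'F',np.round(s['force'],2),'M',np.round(s['moment'],3),s['gripper_width'])
z0=e[2]-.0262; p=w2pix(c,(e[0],e[1],z0+.01)); u,v=p.astype(int)
box=(u-24,u+24,v-14,v+16)
m=blob(c,(3,110,50),(22,255,255),*box)
m2=np.zeros_like(m); 
# disc only: fit full silhouette hull of lower part
print('disc fit',fitmask(c,m,box,(DISC,WING),(e[0],e[1],np.pi/2),z0))
crop(c['image'],n+'.png',u-50,u+50,v-60,v+40,6)
E
python3 meas.py m3
```

```text
6.35 [0.51255269 0.23027917 0.1345383 ] [ 0.422  0.35  -0.108  1.115 -0.    -1.153] yaw -6.279083854762778 F [ 0.09 -0.45 -0.97] M [-0.042  0.018  0.017] 0.013269870230578792
disc fit (array([0.51880629, 0.2403368 , 1.23061917]), np.float64(77.25926208496094), np.float32(294.0))
```

View pics/m3.png

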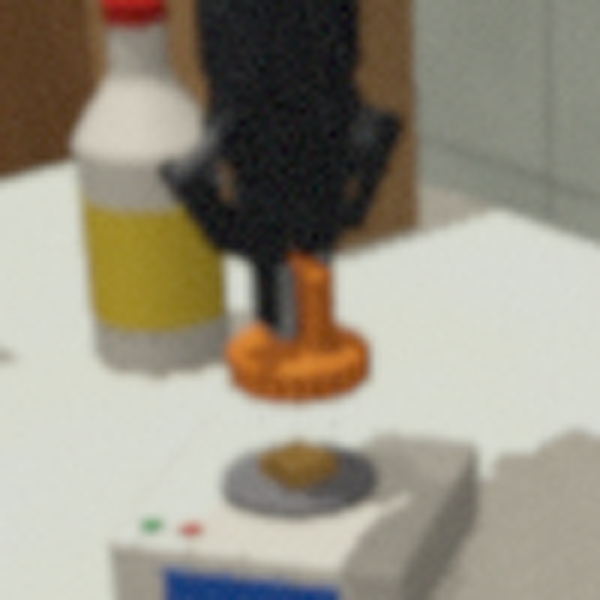

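The side view shows the cap hovering over the unit: disc columns 226–370 with its bottom at row 402, flange columns 223–377 and rows 443–517, post diamond columns 258–343. I'll compare these extents with projected models so that the camera bias cancels.

```bash
cat > ext.py <<'E'
from capfit import *
def cropuv(U,V,u0,v0,k=6): return (U+.5)/k-.5+u0,(V+.5)/k-.5+v0
def disc_ext(c,x,y,z,r,h):
    P=np.array([w2pix(c,(x+r*np.cos(a),y+r*np.sin(a),zz)) for zz in(z,z+h) for a in np.linspace(0,2*np.pi,181)])
    Pb=P[:181]; return P[:,0].min(),P[:,0].max(),P[:,1].max(),P[181:,1].min()
E
python3 - <<'E'
from ext import *
import pickle
c=pickle.load(open('m3.pkl','rb')); e=np.array([.51255,.23028,.13454])
u,v=w2pix(c,(e[0],e[1],e[2]-.0262+.01)).astype(int); u0,v0=u-50,v-60
L,B=cropuv(226,402,u0,v0); Rr,_=cropuv(370,0,u0,v0); print('cap meas',L,Rr,B,'pred@ee',disc_ext(c,e[0],e[1],e[2]-.0262,.034,.02))
fl,ft=cropuv(223,443,u0,v0); fr,fb=cropuv(377,517,u0,v0)
print('fl meas',fl,fr,fb,ft,'pred',disc_ext(c,.5137,.2368,.048,.04,.006))
# solve each
f=lambda p:[sum(disc_ext(c,p[0],p[1],e[2]-.0262,.034,.02)[:2])/2-(L+Rr)/2,disc_ext(c,p[0],p[1],e[2]-.0262,.034,.02)[2]-B]
print('cap',least_squares(f,e[:2],diff_step=1e-2).x)
def g(p):
    q=disc_ext(c,p[0],p[1],.048,.04,.006); return [(q[0]+q[1]-fl-fr)/2,q[3]-ft]
def g2(p):
    q=disc_ext(c,p[0],p[1],.048,.04,.006); return [(q[0]+q[1]-fl-fr)/2,q[2]-fb]
print('flange by top edge',least_squares(g,[.5137,.2368],diff_step=1e-2).x,'by bottom',least_squares(g2,[.5137,.2368],diff_step=1e-2).x)
# post corners as diamond top at z .065
for P in ((258,467),(343,465),(300,441),(298,490)): print(P,pix2w(c,*cropuv(*P,u0,v0),.065)[:2])
for U,V in((226,360),(370,360)): pass
im=c['image']; hsv=cv2.cvtColor(im,cv2.COLOR_BGR2HSV)
r=int(round(v0+385/6)); print('row',r,'sat',hsv[r,u0+34:u0+66,1].tolist(),u0+34)
r=int(round(v0+480/6)); print('row',r,'val',hsv[r,u0+33:u0+67,2].tolist(),u0+33)
E
```

```text
cap meas 270.25 294.25 166.58333333333331 pred@ee (np.float64(271.073713456628), np.float64(294.7803573344807), np.float64(168.03367171669314), np.float64(152.35568827321134))
fl meas 269.75 295.4166666666667 185.75 173.41666666666669 pred (np.float64(269.7066141122867), np.float64(296.4065498729461), np.float64(186.86425488748287), np.float64(173.27443999838732))
cap [0.51742861 0.23945185]
flange by top edge [0.51203106 0.23700031] by bottom [0.51719368 0.2433773 ]
(258, 467) [0.49076117 0.24278333]
(343, 465) [0.52240676 0.21503644]
(300, 441) [0.5246189  0.25159682]
(298, 490) [0.48889308 0.20901846]
row 164 sat [12, 11, 13, 16, 39, 78, 131, 186, 202, 206, 205, 203, 220, 207, 206, 203, 216, 199, 222, 213, 213, 204, 197, 183, 139, 74, 30, 20, 18, 16, 14, 14] 267
row 180 val [219, 218, 213, 193, 160, 134, 131, 130, 131, 130, 128, 127, 126, 111, 113, 112, 111, 114, 106, 100, 91, 85, 84, 82, 80, 81, 82, 81, 82, 102, 135, 150, 151, 151] 266
```

Relative to the post, the cap is about 4.7 mm short in y and about 1 mm short in x. Correcting that and descending to just above the post.

drive_tool(rows=[[[-2,-1,0,0,5],[-4.7,-1.2,5,0,5],[-4.7,-1.2,14,0,5],[-4.7,-1.2,22,0,5],[-4.7,-1.2,28,0,5],[-4.7,-1.2,32,0,5],[-4.7,-1.2,34,0,5],[-4.7,-1.2,34,0,5]]])

```text
t: 7.02
ee_pos: [0.514, 0.2359, 0.1007]
tool_rot: [[0.004, -1.0, -0.001], [-1.0, -0.004, -0.0], [0.0, 0.001, -1.0]]
force: [0.3, -0.1, -1.1]
gripper_width: 0.0134
```

```bash
cat > st.py <<'E'
from h import *
s=ctrl.sense(); R=np.array(s['tool_rot'])
print(round(s['t'],2),np.round(s['ee_pos'],4),'j6',round(s['joint_pos'][5],3),'yaw',round(np.degrees(np.arctan2(R[1,1],R[0,1])),2),'F',np.round(s['force'],2),'M',np.round(s['moment'],3),'w',round(s['gripper_width'],4))
E
python3 st.py
python3 - <<'E'
from ext import *
import pickle
c=ctrl.capture('side'); pickle.dump(c,open('m4.pkl','wb')); s=ctrl.sense(); e=s['ee_pos']
u,v=w2pix(c,(e[0],e[1],e[2]-.0262+.01)).astype(int); print(u-40,v-50); crop(c['image'],'m4.png',u-40,u+40,v-50,v+30,7)
E
```

```text
7.02 [0.514  0.2359 0.1007] j6 -1.145 yaw -179.75 F [ 0.3  -0.07 -1.14] M [ 0.042 -0.002 -0.043] w 0.0134
242 119
```

View pics/m4.png

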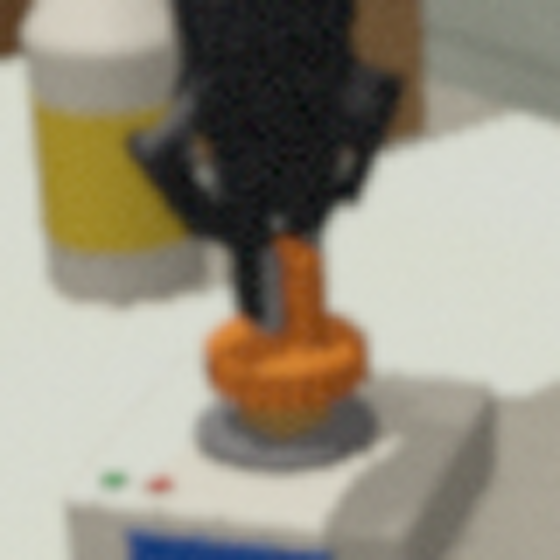

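The picture shows the cap just above the post, disc columns 205–370 and flange columns 198–380. It needs about 1 mm more to the left. Nudging it and lowering gently to feel for contact.

drive_tool(rows=[[[-0.8,0.3,2,0,5],[-0.8,0.3,4,0,5],[-0.8,0.3,5.5,0,5],[-0.8,0.3,6.5,0,5],[-0.8,0.3,7.5,0,5],[-0.8,0.3,8,0,5],[-0.8,0.3,8.5,0,5],[-0.8,0.3,8.5,0,5]]])

```text
t: 7.73
ee_pos: [0.514, 0.2368, 0.0928]
tool_rot: [[0.004, -1.0, -0.0], [-1.0, -0.004, 0.0], [-0.0, 0.0, -1.0]]
force: [0.1, -0.7, -2.0]
gripper_width: 0.0135
```

```bash
python3 st.py
```

```text
7.73 [0.514  0.2368 0.0928] j6 -1.143 yaw -179.75 F [ 0.09 -0.71 -2.01] M [ 0.034 -0.005 -0.003] w 0.0135
```

drive_tool(rows=[[[0,0,0.5,0,5],[0,0,1,0,5],[0,0,1.5,0,5],[0,0,2,0,5],[0,0,2.5,0,5],[0,0,2.5,0,5]]])

```text
t: 8.23
ee_pos: [0.514, 0.2371, 0.0903]
tool_rot: [[0.005, -1.0, -0.0], [-1.0, -0.005, 0.001], [-0.001, 0.0, -1.0]]
force: [0.2, 0.7, -0.3]
gripper_width: 0.0133
```

```bash
python3 st.py
```

```text
8.23 [0.514  0.2371 0.0903] j6 -1.143 yaw -179.74 F [ 0.24  0.71 -0.29] M [ 0.353  0.052 -0.015] w 0.0133
```

drive_tool(rows=[[[0,0,0,0,5],[0,0,0,0,5]]])

```text
t: 8.4
ee_pos: [0.514, 0.237, 0.0904]
tool_rot: [[0.005, -1.0, 0.0], [-1.0, -0.005, 0.0], [-0.0, -0.0, -1.0]]
force: [-0.2, 1.3, -1.4]
gripper_width: 0.0136
```

```bash
python3 st.py
```

```text
8.4 [0.514  0.237  0.0904] j6 -1.143 yaw -179.74 F [-0.24  1.31 -1.37] M [0.408 0.072 0.03 ] w 0.0136
```

A sideways push of about +1.5 N in y shows that the post's bevel is touching. I'll yield 0.8 mm in +y and continue down.

drive_tool(rows=[[[-0.8,0,0,0,5],[-0.8,0,0.5,0,5],[-0.8,0,1,0,5],[-0.8,0,1.5,0,5],[-0.8,0,1.5,0,5]]])

```text
t: 8.82
ee_pos: [0.5139, 0.2376, 0.0886]
tool_rot: [[0.004, -1.0, -0.0], [-1.0, -0.004, -0.0], [0.0, 0.0, -1.0]]
force: [-0.7, 0.5, -0.8]
gripper_width: 0.0131
```

```bash
python3 st.py
```

```text
8.82 [0.5139 0.2376 0.0886] j6 -1.142 yaw -179.75 F [-0.71  0.49 -0.85] M [-0.052  0.026  0.006] w 0.0131
```

No side load now, and the recess is about 5 mm onto the post. Continuing down.

drive_tool(rows=[[[0,0,1,0,5],[0,0,2,0,5],[0,0,3,0,5],[0,0,4,0,5],[0,0,5,0,5],[0,0,6,0,5],[0,0,6,0,5],[0,0,6,0,5]]])

```text
t: 9.48
ee_pos: [0.5139, 0.2376, 0.0827]
tool_rot: [[0.004, -1.0, -0.0], [-1.0, -0.004, -0.0], [0.0, 0.0, -1.0]]
force: [-0.3, -0.8, -2.2]
gripper_width: 0.0133
```

```bash
python3 st.py
```

```text
9.48 [0.5139 0.2376 0.0827] j6 -1.142 yaw -179.75 F [-0.3  -0.79 -2.15] M [ 0.002  0.109 -0.01 ] w 0.0133
```

Underside is at about 0.0565, so 2.5 mm remain. Lowering slowly until it seats.

drive_tool(rows=[[[0,0,0.5,0,5],[0,0,1,0,5],[0,0,1.5,0,5],[0,0,2.0,0,5],[0,0,2.3,0,5],[0,0,2.3,0,5]]])

```text
t: 9.98
ee_pos: [0.514, 0.2376, 0.0805]
tool_rot: [[0.004, -1.0, -0.0], [-1.0, -0.004, 0.0], [-0.0, 0.0, -1.0]]
force: [0.1, 0.6, -0.9]
gripper_width: 0.0135
```

```bash
python3 st.py
```

```text
9.98 [0.514  0.2376 0.0805] j6 -1.142 yaw -179.75 F [ 0.12  0.62 -0.85] M [0.03  0.22  0.005] w 0.0135
```

drive_tool(rows=[[[0,0,0.3,0,5],[0,0,0.6,0,5],[0,0,0.9,0,5],[0,0,0.9,0,5]]])

```text
t: 10.32
ee_pos: [0.514, 0.2377, 0.0802]
tool_rot: [[0.004, -1.0, 0.0], [-1.0, -0.004, 0.0], [-0.0, -0.0, -1.0]]
force: [-2.5, -0.7, 5.3]
gripper_width: 0.0133
```

```bash
python3 st.py
```

```text
10.32 [0.514  0.2377 0.0802] j6 -1.142 yaw -179.75 F [-2.49 -0.74  5.34] M [-0.151  0.599 -0.036] w 0.0133
```

The cap seated at z = 0.0802, matching the predicted 0.0262 + 0.054, with 5–6 N of contact. I'll relax the z and x bias and start turning clockwise, watching Mz.

drive_tool(rows=[[[0,0.2,-0.3,0,5],[0,0.4,-0.6,0,5],[0,0.4,-0.6,0.03,5],[0,0.4,-0.6,0.06,5],[0,0.4,-0.6,0.09,5],[0,0.4,-0.6,0.12,5],[0,0.4,-0.6,0.15,5],[0,0.4,-0.6,0.15,5]]])

```text
t: 10.98
ee_pos: [0.5137, 0.2379, 0.0803]
tool_rot: [[-0.146, -0.989, 0.0], [-0.989, 0.146, 0.0], [-0.001, -0.0, -1.0]]
force: [-1.2, 1.4, 0.8]
gripper_width: 0.0133
```

```bash
python3 st.py
```

```text
10.98 [0.5137 0.2379 0.0803] j6 -0.991 yaw 171.6 F [-1.18  1.45  0.81] M [0.227 0.319 0.193] w 0.0133
```

drive_tool(rows=[[[0,0,0,0.025,5],[0,0,0,0.05,5],[0,0,0,0.075,5],[0,0,0,0.1,5]]])

```text
t: 11.32
ee_pos: [0.5138, 0.2379, 0.0803]
tool_rot: [[-0.244, -0.97, 0.0], [-0.97, 0.244, 0.0], [-0.0, -0.0, -1.0]]
force: [0.1, 1.6, 0.0]
gripper_width: 0.013
```

```bash
python3 st.py
```

```text
11.32 [0.5138 0.2379 0.0803] j6 -0.89 yaw 165.85 F [0.15 1.61 0.04] M [ 0.195 -0.01   0.236] w 0.013
```

drive_tool(rows=[[[0,0,0,0.025,5],[0,0,0,0.05,5],[0,0,0,0.075,5],[0,0,0,0.1,5]]])

```text
t: 11.65
ee_pos: [0.5139, 0.2378, 0.0803]
tool_rot: [[-0.341, -0.94, 0.001], [-0.94, 0.341, 0.0], [-0.0, -0.0, -1.0]]
force: [1.5, 1.6, -0.4]
gripper_width: 0.0133
```

```bash
python3 st.py
```

```text
11.65 [0.5139 0.2378 0.0803] j6 -0.79 yaw 160.07 F [ 1.54  1.62 -0.42] M [ 0.236 -0.333  0.221] w 0.0133
```

drive_tool(rows=[[[0,0,0,0.025,5],[0,0,0,0.05,5],[0,0,0,0.075,5],[0,0,0,0.1,5]]])

```text
t: 11.98
ee_pos: [0.514, 0.2377, 0.0803]
tool_rot: [[-0.433, -0.901, 0.001], [-0.901, 0.433, 0.0], [-0.0, -0.001, -1.0]]
force: [2.3, 1.2, -1.9]
gripper_width: 0.0131
```

```bash
python3 st.py
```

```text
11.98 [0.514  0.2377 0.0803] j6 -0.689 yaw 154.32 F [ 2.32  1.22 -1.9 ] M [ 0.21  -0.673  0.189] w 0.0131
```

drive_tool(rows=[[[-0.2,-0.2,0.2,0.025,5],[-0.4,-0.4,0.2,0.05,5],[-0.4,-0.4,0.2,0.075,5],[-0.4,-0.4,0.2,0.1,5]]])

```text
t: 12.32
ee_pos: [0.5143, 0.2377, 0.0803]
tool_rot: [[-0.521, -0.853, 0.0], [-0.853, 0.521, -0.0], [-0.0, -0.0, -1.0]]
force: [1.1, -1.1, 2.8]
gripper_width: 0.0133
```

```bash
python3 st.py
```

```text
12.32 [0.5143 0.2377 0.0803] j6 -0.589 yaw 148.59 F [ 1.14 -1.06  2.82] M [-0.241 -0.349  0.207] w 0.0133
```

drive_tool(rows=[[[0,0,0,0.025,5],[0,0,0,0.05,5],[0,0,0,0.075,5],[0,0,0,0.1,5]]])

```text
t: 12.65
ee_pos: [0.5144, 0.2377, 0.0802]
tool_rot: [[-0.604, -0.797, 0.001], [-0.797, 0.604, -0.0], [-0.0, -0.001, -1.0]]
force: [2.6, -2.2, 4.4]
gripper_width: 0.0133
```

```bash
python3 st.py
```

```text
12.65 [0.5144 0.2377 0.0802] j6 -0.489 yaw 142.86 F [ 2.59 -2.22  4.37] M [-0.558 -0.541  0.265] w 0.0133
```

drive_tool(rows=[[[0,-0.3,-0.4,0.025,5],[0,-0.5,-0.4,0.05,5],[0,-0.5,-0.4,0.075,5],[0,-0.5,-0.4,0.1,5]]])

```text
t: 12.98
ee_pos: [0.5145, 0.2375, 0.0803]
tool_rot: [[-0.68, -0.733, -0.0], [-0.733, 0.68, -0.0], [0.0, 0.0, -1.0]]
force: [2.0, -2.4, -0.3]
gripper_width: 0.0134
```

```bash
python3 st.py
```

```text
12.98 [0.5145 0.2375 0.0803] j6 -0.39 yaw 137.13 F [ 2.05 -2.42 -0.25] M [-0.33  -0.719  0.186] w 0.0134
```

drive_tool(rows=[[[0,0,0,0.025,5],[0,0,0,0.05,5],[0,0,0,0.05,5]]])

```text
t: 13.23
ee_pos: [0.5145, 0.2374, 0.0803]
tool_rot: [[-0.716, -0.698, -0.0], [-0.698, 0.716, -0.0], [0.0, -0.0, -1.0]]
force: [3.6, -2.3, -1.1]
gripper_width: 0.0134
```

```bash
python3 st.py
```

```text
13.23 [0.5145 0.2374 0.0803] j6 -0.34 yaw 134.28 F [ 3.64 -2.26 -1.09] M [-0.396 -0.857  0.13 ] w 0.0134
```

drive_tool(rows=[[[0,-0.4,0,0,5],[0,-0.8,0,0.02,5],[0,-0.8,0,0.04,5],[0,-0.8,0,0.06,5]]])

```text
t: 13.57
ee_pos: [0.5148, 0.2372, 0.0803]
tool_rot: [[-0.756, -0.654, -0.001], [-0.654, 0.756, 0.0], [0.0, 0.001, -1.0]]
force: [2.1, 0.6, -2.1]
gripper_width: 0.0135
```

```bash
python3 st.py
```

```text
13.57 [0.5148 0.2372 0.0803] j6 -0.282 yaw 130.87 F [ 2.11  0.59 -2.15] M [ 0.154 -0.353  0.185] w 0.0135
```

drive_tool(rows=[[[0,0,0,0.02,5],[0,0,0,0.04,5],[0,0,0,0.06,5]]])

```text
t: 13.82
ee_pos: [0.5149, 0.237, 0.0803]
tool_rot: [[-0.794, -0.608, -0.0], [-0.608, 0.794, 0.0], [0.0, 0.0, -1.0]]
force: [2.2, 1.0, -3.0]
gripper_width: 0.0133
```

```bash
python3 st.py
```

```text
13.82 [0.5149 0.237  0.0803] j6 -0.222 yaw 127.43 F [ 2.16  1.02 -3.  ] M [ 0.237 -0.352  0.16 ] w 0.0133
```

drive_tool(rows=[[[0,0,0,0.02,5],[0,0,0,0.04,5],[0,0,0,0.06,5]]])

```text
t: 14.07
ee_pos: [0.515, 0.2369, 0.0803]
tool_rot: [[-0.829, -0.559, -0.0], [-0.559, 0.829, -0.0], [0.0, 0.0, -1.0]]
force: [0.4, -0.4, -2.9]
gripper_width: 0.0133
```

```bash
python3 st.py
```

```text
14.07 [0.515  0.2369 0.0803] j6 -0.162 yaw 123.99 F [ 0.41 -0.37 -2.87] M [ 0.197 -0.384  0.214] w 0.0133
```

Still even drag of about 0.18 N m. Continuing.

drive_tool(rows=[[[0,0,0.2,0.025,5],[0,0,0.2,0.05,5],[0,0,0.2,0.075,5]]])

```text
t: 14.32
ee_pos: [0.5151, 0.2369, 0.0803]
tool_rot: [[-0.869, -0.495, 0.0], [-0.495, 0.869, -0.0], [0.0, -0.0, -1.0]]
force: [1.7, 1.5, -1.1]
gripper_width: 0.0131
```

```bash
python3 st.py
```

```text
14.32 [0.5151 0.2369 0.0803] j6 -0.087 yaw 119.67 F [ 1.67  1.46 -1.14] M [ 0.012 -0.279  0.224] w 0.0131
```

drive_tool(rows=[[[0,0,0,0.025,5],[0,0,0,0.05,5],[0,0,0,0.075,5]]])

```text
t: 14.57
ee_pos: [0.5151, 0.2368, 0.0803]
tool_rot: [[-0.904, -0.428, 0.0], [-0.428, 0.904, -0.0], [0.0, -0.0, -1.0]]
force: [1.5, 0.9, -0.6]
gripper_width: 0.0133
```

```bash
python3 st.py
```

```text
14.57 [0.5151 0.2368 0.0803] j6 -0.012 yaw 115.36 F [ 1.5   0.92 -0.58] M [-0.146 -0.395  0.183] w 0.0133
```

drive_tool(rows=[[[0,0,0,0.025,5],[0,0,0,0.05,5],[0,0,0,0.075,5]]])

```text
t: 14.82
ee_pos: [0.5152, 0.2367, 0.0803]
tool_rot: [[-0.933, -0.359, 0.0], [-0.359, 0.933, -0.0], [-0.0, -0.0, -1.0]]
force: [1.7, -2.1, -1.3]
gripper_width: 0.0132
```

```bash
python3 st.py
```

```text
14.82 [0.5152 0.2367 0.0803] j6 0.063 yaw 111.06 F [ 1.74 -2.11 -1.34] M [-0.406 -0.501  0.201] w 0.0132
```

drive_tool(rows=[[[-0.2,-0.3,0,0.025,5],[-0.2,-0.4,0,0.05,5],[-0.2,-0.4,0,0.075,5]]])

```text
t: 15.07
ee_pos: [0.5153, 0.2365, 0.0803]
tool_rot: [[-0.957, -0.288, -0.0], [-0.288, 0.957, -0.0], [0.0, -0.0, -1.0]]
force: [1.3, -2.4, 0.1]
gripper_width: 0.0133
```

```bash
python3 st.py
```

```text
15.07 [0.5153 0.2365 0.0803] j6 0.138 yaw 106.76 F [ 1.25 -2.39  0.07] M [-0.446 -0.176  0.184] w 0.0133
```

drive_tool(rows=[[[0,0,0,0.025,5],[0,0,0,0.05,5],[0,0,0,0.075,5]]])

```text
t: 15.32
ee_pos: [0.5153, 0.2364, 0.0802]
tool_rot: [[-0.976, -0.216, -0.0], [-0.216, 0.976, -0.0], [0.0, -0.0, -1.0]]
force: [0.2, -2.6, 0.9]
gripper_width: 0.0135
```

```bash
python3 st.py
```

```text
15.32 [0.5153 0.2364 0.0802] j6 0.213 yaw 102.47 F [ 0.19 -2.58  0.87] M [-0.626 -0.149  0.25 ] w 0.0135
```

drive_tool(rows=[[[0,0,0,0.025,5],[0,0,0,0.05,5],[0,0,0,0.075,5]]])

```text
t: 15.57
ee_pos: [0.5154, 0.2364, 0.0803]
tool_rot: [[-0.99, -0.142, 0.0], [-0.142, 0.99, -0.0], [0.0, -0.0, -1.0]]
force: [0.1, -4.4, 1.3]
gripper_width: 0.0133
```

```bash
python3 st.py
```

```text
15.57 [0.5154 0.2364 0.0803] j6 0.288 yaw 98.17 F [ 0.14 -4.42  1.34] M [-1.014 -0.141  0.22 ] w 0.0133
```

drive_tool(rows=[[[0,-0.4,-0.2,0.025,5],[0,-0.8,-0.2,0.05,5],[0,-0.8,-0.2,0.075,5]]])

```text
t: 15.82
ee_pos: [0.5155, 0.2361, 0.0803]
tool_rot: [[-0.998, -0.068, -0.0], [-0.068, 0.998, 0.001], [0.0, 0.001, -1.0]]
force: [0.0, -1.0, -0.2]
gripper_width: 0.0132
```

```bash
python3 st.py
```

```text
15.82 [0.5155 0.2361 0.0803] j6 0.361 yaw 93.89 F [ 0.02 -1.02 -0.21] M [-0.423 -0.193  0.176] w 0.0132
```

drive_tool(rows=[[[0,0,0,0.025,5],[0,0,0,0.05,5],[0,0,0,0.075,5]]])

```text
t: 16.07
ee_pos: [0.5154, 0.2359, 0.0803]
tool_rot: [[-1.0, 0.007, -0.0], [0.007, 1.0, 0.0], [0.0, 0.0, -1.0]]
force: [-0.0, -2.0, -1.7]
gripper_width: 0.0133
```

```bash
python3 st.py
```

```text
16.07 [0.5154 0.2359 0.0803] j6 0.436 yaw 89.58 F [-0.01 -1.95 -1.69] M [-0.422 -0.185  0.167] w 0.0133
```

drive_tool(rows=[[[0,0,0,0.025,5],[0,0,0,0.05,5],[0,0,0,0.075,5]]])

```text
t: 16.32
ee_pos: [0.5154, 0.2358, 0.0803]
tool_rot: [[-0.997, 0.082, -0.0], [0.082, 0.997, -0.0], [0.0, -0.0, -1.0]]
force: [1.4, -1.8, -2.5]
gripper_width: 0.0132
```

```bash
python3 st.py
```

```text
16.32 [0.5154 0.2358 0.0803] j6 0.511 yaw 85.29 F [ 1.35 -1.84 -2.55] M [-0.599 -0.223  0.17 ] w 0.0132
```

drive_tool(rows=[[[0,-0.3,0.2,0.025,5],[0,-0.5,0.2,0.05,5],[0,-0.5,0.2,0.075,5]]])

```text
t: 16.57
ee_pos: [0.5154, 0.2355, 0.0803]
tool_rot: [[-0.988, 0.157, -0.0], [0.157, 0.988, 0.0], [0.0, 0.0, -1.0]]
force: [-0.4, -1.1, -0.8]
gripper_width: 0.0133
```

```bash
python3 st.py
```

```text
16.57 [0.5154 0.2355 0.0803] j6 0.586 yaw 80.99 F [-0.38 -1.07 -0.84] M [-0.367 -0.057  0.191] w 0.0133
```

drive_tool(rows=[[[0,0,0,0.025,5],[0,0,0,0.05,5],[0,0,0,0.075,5]]])

```text
t: 16.82
ee_pos: [0.5154, 0.2354, 0.0803]
tool_rot: [[-0.973, 0.23, -0.0], [0.23, 0.973, 0.0], [0.0, 0.0, -1.0]]
force: [0.4, -1.7, -0.3]
gripper_width: 0.0134
```

```bash
python3 st.py
```

```text
16.82 [0.5154 0.2354 0.0803] j6 0.661 yaw 76.69 F [ 0.42 -1.71 -0.28] M [-0.494 -0.013  0.24 ] w 0.0134
```

drive_tool(rows=[[[0,0,0,0.025,5],[0,0,0,0.05,5],[0,0,0,0.075,5]]])

```text
t: 17.07
ee_pos: [0.5154, 0.2353, 0.0803]
tool_rot: [[-0.953, 0.302, -0.0], [0.302, 0.953, -0.0], [0.0, -0.0, -1.0]]
force: [-0.3, -3.4, 0.5]
gripper_width: 0.0132
```

```bash
python3 st.py
```

```text
17.07 [0.5154 0.2353 0.0803] j6 0.736 yaw 72.4 F [-0.29 -3.37  0.48] M [-0.607  0.082  0.357] w 0.0132
```

The torque is now climbing (0.19 → 0.24 → 0.36 N m), so the stop has been reached. Finer steps from here.

drive_tool(rows=[[[0,-0.3,-0.1,0.02,5],[0,-0.4,-0.1,0.04,5]]])

```text
t: 17.23
ee_pos: [0.5154, 0.2351, 0.0803]
tool_rot: [[-0.94, 0.34, -0.0], [0.34, 0.94, 0.0], [0.0, 0.0, -1.0]]
force: [0.6, -2.0, -0.6]
gripper_width: 0.0135
```

```bash
python3 st.py
```

```text
17.23 [0.5154 0.2351 0.0803] j6 0.775 yaw 70.13 F [ 0.55 -1.97 -0.55] M [-0.36  -0.022  0.273] w 0.0135
```

drive_tool(rows=[[[0,0,0,0.02,5],[0,0,0,0.04,5]]])

```text
t: 17.4
ee_pos: [0.5153, 0.235, 0.0803]
tool_rot: [[-0.926, 0.377, -0.0], [0.377, 0.926, 0.0], [0.0, 0.0, -1.0]]
force: [0.3, -1.5, -1.8]
gripper_width: 0.0133
```

```bash
python3 st.py
```

```text
17.4 [0.5153 0.235  0.0803] j6 0.815 yaw 67.84 F [ 0.34 -1.53 -1.81] M [-0.425  0.009  0.192] w 0.0133
```

drive_tool(rows=[[[0,0,0,0.02,5],[0,0,0,0.04,5]]])

```text
t: 17.57
ee_pos: [0.5153, 0.235, 0.0803]
tool_rot: [[-0.91, 0.414, -0.0], [0.414, 0.91, 0.0], [0.0, -0.0, -1.0]]
force: [-0.5, -2.0, -1.0]
gripper_width: 0.0132
```

```bash
python3 st.py
```

```text
17.57 [0.5153 0.235  0.0803] j6 0.855 yaw 65.53 F [-0.51 -2.   -0.97] M [-0.364  0.073  0.014] w 0.0132
```

drive_tool(rows=[[[0,0,0,0.015,5],[0,0,0,0.03,5]]])

```text
t: 17.73
ee_pos: [0.5153, 0.2349, 0.0803]
tool_rot: [[-0.898, 0.441, -0.0], [0.441, 0.898, -0.0], [0.0, -0.0, -1.0]]
force: [-0.5, -1.0, -0.9]
gripper_width: 0.0134
```

```bash
python3 st.py
```

```text
17.73 [0.5153 0.2349 0.0803] j6 0.884 yaw 63.84 F [-0.48 -1.03 -0.9 ] M [-0.4    0.032 -0.083] w 0.0134
```

drive_tool(rows=[[[0,0,0,0.015,5],[0,0,0,0.03,5]]])

```text
t: 17.9
ee_pos: [0.5155, 0.2353, 0.0804]
tool_rot: [[-0.884, 0.467, 0.0], [0.467, 0.884, 0.001], [0.0, 0.001, -1.0]]
force: [0.7, 0.3, -1.5]
gripper_width: 0.0134
```

```bash
python3 st.py
```

```text
17.9 [0.5155 0.2353 0.0804] j6 0.914 yaw 62.15 F [ 0.74  0.25 -1.53] M [-0.034 -0.016  0.007] w 0.0134
```

The torque fell through zero (0.36 → 0.19 → 0.01 → −0.08 → 0) and the side loads vanished, so the first click has happened. I'll turn a further ~0.1 rad so it settles in the notch.

drive_tool(rows=[[[0,0,0,0.02,5],[0,0,0,0.04,5]]])

```text
t: 18.07
ee_pos: [0.5154, 0.2352, 0.0804]
tool_rot: [[-0.865, 0.503, 0.0], [0.503, 0.865, 0.0], [0.0, 0.0, -1.0]]
force: [-0.4, 0.4, -1.8]
gripper_width: 0.0133
```

```bash
python3 st.py
```

```text
18.07 [0.5154 0.2352 0.0804] j6 0.955 yaw 59.83 F [-0.4   0.42 -1.75] M [ 0.007 -0.007  0.008] w 0.0133
```

drive_tool(rows=[[[0,0,0,0.02,5],[0,0,0,0.04,5]]])

```text
t: 18.23
ee_pos: [0.5153, 0.2349, 0.0803]
tool_rot: [[-0.844, 0.537, -0.0], [0.537, 0.844, -0.0], [-0.0, -0.0, -1.0]]
force: [-0.7, -1.8, -1.1]
gripper_width: 0.0135
```

```bash
python3 st.py
```

```text
18.23 [0.5153 0.2349 0.0803] j6 0.995 yaw 57.52 F [-0.65 -1.77 -1.08] M [-0.315  0.035  0.01 ] w 0.0135
```

drive_tool(rows=[[[0,0,0,0.015,5],[0,0,0,0.03,5],[0,0,0,0.03,5]]])

```text
t: 18.48
ee_pos: [0.5152, 0.2347, 0.0803]
tool_rot: [[-0.827, 0.562, -0.0], [0.562, 0.827, -0.0], [0.0, -0.001, -1.0]]
force: [-0.3, -1.6, -0.7]
gripper_width: 0.0132
```

```bash
python3 st.py
```

```text
18.48 [0.5152 0.2347 0.0803] j6 1.024 yaw 55.84 F [-0.34 -1.59 -0.71] M [-0.506  0.172  0.08 ] w 0.0132
```

The torque is slightly positive again (0.08), so the post is in the notch and well short of the next tooth. Letting go and withdrawing straight up.

drive_tool(rows=[[[0,0,0,0,20],[0,0,0,0,30],[0,0,0,0,40],[0,0,0,0,50],[0,0,0,0,50],[0,0,0,0,50],[0,0,-3,0,50],[0,0,-8,0,50]]])

```text
t: 19.15
ee_pos: [0.5151, 0.2349, 0.0882]
tool_rot: [[-0.828, 0.56, -0.001], [0.56, 0.828, -0.0], [0.001, -0.001, -1.0]]
force: [-0.2, -0.8, 1.0]
gripper_width: 0.0503
```

drive_tool(rows=[[[0,0,-15,0,50],[0,0,-40,0,50],[0,0,-70,0,50],[0,0,-105,0,50],[0,0,-140,0,50],[0,0,-165,0,50],[0,0,-175,0,50],[0,0,-175,0,50]]])

```text
t: 19.82
ee_pos: [0.5164, 0.2355, 0.2662]
tool_rot: [[-0.828, 0.56, 0.004], [0.56, 0.828, 0.002], [-0.002, 0.004, -1.0]]
force: [-0.5, 0.6, -0.7]
gripper_width: 0.0498
```

```bash
python3 st.py
python3 - <<'E'
from h import *
c=ctrl.capture('side'); d=ctrl.capture('top')
u,v=w2pix(c,(.515,.2365,.074)).astype(int); print(u-50,v-45)
A=cv2.resize(c['image'][v-45:v+45,u-50:u+50],None,fx=5,fy=5,interpolation=cv2.INTER_CUBIC)
B=cv2.resize(d['image'],(300,188))
o=np.zeros((450,800,3),np.uint8); o[:450,:500]=A; o[:188,500:]=B; cv2.imwrite('pics/end.png',o)
E
```

```text
19.82 [0.5164 0.2355 0.2662] j6 1.023 yaw 55.92 F [-0.53  0.59 -0.66] M [-0.027  0.043  0.031] w 0.0498
233 127
```

View pics/end.png

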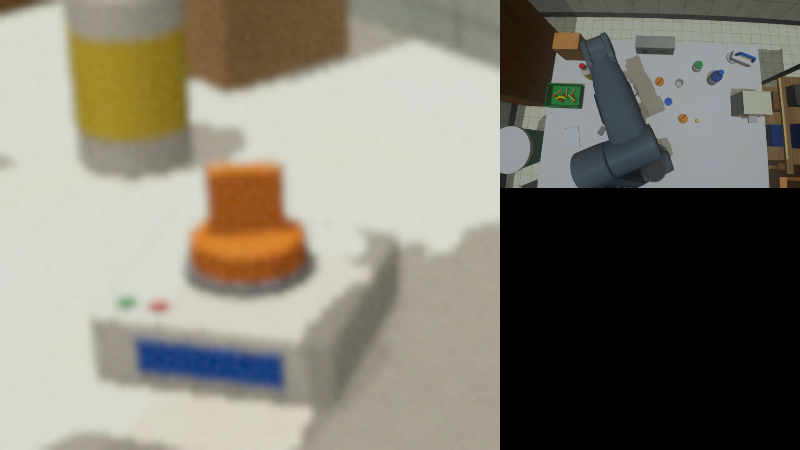

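The side view shows the cap upright and flat on the grey flange (disc columns 190–305, flange rim visible evenly beneath at row ~285). The other objects I can see in the top view are where they were. Handing in.

```bash
python3 -c "
from plant import ctrl
print(ctrl.sign_off())"
```

```text
the job is handed in; nothing more can be done
None
```

I set the rightmost orange cap over the post, turned it clockwise through the first click, and let go. I handed the job in at about 20 s; no verdict was given.

- **Seating:** the cap touched down within 0.1 mm of the predicted height, with 5–6 N of contact. The closing side view shows it upright and flat on the flange.
- **Click:** drag was even at about 0.13–0.26 N m for roughly 1.7 rad. Torque then rose to 0.36, fell to −0.08 and returned to zero. I turned about 0.14 rad past that point, where torque had risen again only to 0.08, far from a second click.
- **After release:** the gripper is clear, with only about 1 N reading on it, which is sensor noise. The other objects visible in the last top view look unmoved; the arm hid part of that picture, including some of the counter by the unit.

**Checks that disagreed:**
- The two cameras differed by 3–5 mm on the cap and about 3 mm on the post, so I did the final centring by feel.
- The 0.36 N m peak is a little above the stated 0.3 N m. I put that down to friction on the flange and sensor noise.

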